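Put the thread plug gauge away and lock the sliding cover of the gauge cabinet

ROBOT

A 6-joint arm with a two-finger parallel gripper is mounted at the origin on the work surface. World frame = base frame: x ahead of the robot, y to its left, z up, the work surface at z = 0. Lengths are in mm, angles in rad, forces in N, time in s.
With the tool pointing down it reaches from about 275 to 750 mm from the base axis. Payload 10.2 kg.
Tool frame: the origin (TCP) lies midway between the tips of the shut fingers; the grasp point (between the pads) lies 19 mm behind it; z points along the fingers, y is the line along which they close (so a half turn about z gives the same grasp; the last joint's range is limited). The gripper opens to 85 mm and grips with 20 to 120 N. Pads are 22 mm wide; open, the fingers measure 114 mm over their backs; the gripper's body (76 mm by 85 mm) begins 54 mm behind the grasp point. The pads swing forward as they close: fully open they stand 13 mm farther back than shut.
Start: joints at [1.103, 0.313, 1.498, -0, 1.331, -0.223], TCP at [127.253, 509.35, 231.294] pointing down, gripper open.
Joint ranges: [-2.94, 2.94], [-0.97, 2.17], [0.19, 2.56], [-1.23, 4.37], [0.02, 3.11], [-2.88, 2.88]. Speed limits (rad/s): [2.39, 2.39, 3.01, 3.14, 3.14, 3.14].

INTERFACE

Orientations are given as a unit quaternion [w, x, y, z].
In Python, from rig import sense, capture, finish_job, find_in, place_of gives the robot as it stands. The module is installed in compiled form; this text tells all that it offers.
- The arm moves only by the shell command python3 -m jog 'ROWS' [FORCE]. ROWS is JSON, a list of rows, each an object of numbers: "tx", "ty", "tz": the shift along the tool's x, y, z in mm; "ax", "ay", "az": the turn, a rotation vector about the tool's x, y, z in rad; "jaw": the closure, from -1 (fully open) to 1 (shut), so that 0 is half open. In form: [{"tx": .., "ty": .., "tz": .., "ax": .., "ay": .., "az": .., "jaw": ..}, ...]. A call has 1 to 5 rows; each row shifts and turns the commanded pose from where the row before left it, along the tool's axes as they then stand; what a row does not reach is not made up. A row lasts 1/8 s, in which the tool goes at most 62.5 mm and 10.7 degrees, less where a joint would pass 70% of its speed; a pose out of reach is approached as far as the arm can. A call with a gripper value outside its range is refused whole. The fingers move at their own pace and stop on an object; FORCE is the grip in N (left out, the last holds). Time passes only in rows, so rows that do not move let the fingers close. It gives the time, the measured TCP pose, the force, the opening and the grip force at its end, in the units of the state.
- sense(): the state, without advancing time (a new reading comes with each control period).
- capture(name): name is "side" or "top" or "wrist"; returns a dict with "color" (384x512x3 uint8, red, green, blue), "depth" (384x512 float32, mm along the optical axis (not along the pixel's ray), 0 where there is no reading), "fx", "fy", "cx", "cy" (pixels), "camera_from_world" (4x4, takes a point from world to camera coordinates); the wrist camera has in their place "mount" (4x4, takes a point from camera to tool coordinates, whose origin is the TCP and whose axes are the flange's). Camera axes: x right, y up, looking along -z (the intrinsics and any distortion apply to the point x, -y, -z); pixel columns grow to the right and rows downward; lengths in mm; the calibration is good to about 2 mm. The wrist camera is an equidistant fisheye: a pixel r from the principal point sees the ray r / f radians off the axis. A picture is of the moment at which its call begins: read the wrist's pose just before it.
- finish_job(): hands the job in; it is judged then, once.
Trained networks look in the newest picture that a camera, given by its name, has taken for a name from the list of things; names that differ only in an ending like _2 or _b are one class to them, and where a whole thing is asked for, a point or a joint stands for the part that bears it (a point fixed in the world has none). Each returns a list of dicts, best first, with "conf" (0 to 1); they miss things now and then, are a little off and sometimes report something else, mostly with a low value. They report only what shows in the picture. A call takes as long as a camera call. They do not tell look-alikes from the thing itself.
- find_in(query, camera): "centre" ([column, row] in pixels, amid what is visible of it).
- place_of(query, camera): "centre" ([column, row] in pixels: a listed point, or the origin of a listed thing).
The state is a dict: "time_s": time; "joints": joint angles; "dq": joint speeds; "tau": joint torques, N m; "eef_pos": TCP position; "ee_rot": TCP orientation; "force": force on the tool from outside, world axes, zero at the start; "wrist_torque": the same for the moment, N m; "grip_width": opening from 0.0 (shut) to 1.0 (fully open); "grip_force": force on a finger pad.
Only numpy, scipy, OpenCV 4.12 (cv2) and the standard library are available. Lean on these libraries where they do the work, as an engineer would, in place of code of your own. Each camera call takes 0.05 s, during which the arm holds its last target. There are 200 camera calls.

TASK

Put the blued plug gauge from the wooden stand back into the gauge cabinet: lay it gently, without dropping it, in the two V blocks on the zinc shelf, then slide the steel cover fully shut over it. Lock the cover by pressing the red push-lock button past its soft first stop right down to the second, so that the bolt stays down, and let the button spring back up. Leave the mirror, the red gauge handle, the tally counter and the thread protector where they lie.

Things in the scene. Friction and masses are not known exactly. Their poses are not given: they have to be found in the camera images.
- cabinet: Fixed grey-green steel bench cabinet, 220 mm (x) by 540 mm (y), 125 mm high with the guide rails on its long sides. Origin: centre of its underside on the bench. The cover slides along its y axis. Open compartment from y = -250 to -10 mm, 196 mm wide, zinc shelf 58 mm and walls 112 mm above the bench; over the +y half a closed deck at 112 mm, which the open cover slides over.
- rest (a point): Where the gauge belongs: the gauge's centre when it lies in the two grey V blocks, at cabinet x = 0, y = -190 mm, 92 mm above the bench, 34 mm above the shelf. Axes as the cabinet's; the gauge lies along x, either way round. V blocks 50 mm either side along x, 16 mm thick, 48 mm wide, mouth 41 mm wide and 2 mm below the gauge axis; clear between them. End wall 60 mm away at -y.
- gauge_center (a point): Centre, on the axis, of the loose blued plug gauge lying level, 144 mm long along its x: round handle 22 mm thick from x = -37 to 37 mm (grip here), threaded ends 32 mm thick, GO to x = 77 mm, NO-GO to x = -67 mm. 0.4 to 0.6 kg, balanced within 5 mm of the centre. Starts in the wooden V stand, axis 43 mm above the bench. It may be rolled about its axis: use only the direction of x.
- cover (a joint): Travel (m) of the flat steel cover, 196 by 307 mm, 4 mm thick, top face 117 mm above the bench: 0 fully shut against its end stop, growing towards the cabinet's +y to 0.22. Starts half open, 0.12 to 0.16. Moves stiffly (about 4 N) and stays where left. At travel q its -y edge is at cabinet y = -262 mm + q. Shut, it clears a gauge lying properly in its rest by 5 mm.
- cover_handle (a point): Centre of the grip bar of the dark bow handle on the cover: round bar 12 mm thick, 100 mm long along the cabinet's x, its axis 30 mm above the cover's top face (147 mm above the bench), clear beneath. It is at cabinet x = 0, y = -70 mm + cover travel. Axes as the cabinet's.
- lock_top (a point): Centre of the top face of the red push-lock button, 28 mm across, on the cover 90 mm from the handle bar towards cabinet +y. When up it is 31 mm above the cover's top face (148 mm above the bench). Pressed straight down, 13 mm in all; a full press takes 9 to 16 N.
- lock_button (a joint): Travel (m) of the spring button in its barrel: 0 up, 0.004 at the soft first stop (2 N rising to 4 N); springs back up when let go.
- lock_bolt (a joint): Travel (m) of the lock barrel and bolt under the button: 0 unlocked, 0.009 fully down at the hard second stop. Moves from about 8 N on, once the button is at its first stop, and stays where pushed. The bolt enters its slot in the deck only if the cover is fully shut; otherwise it is blocked near 0.
- mat: Fixed green rubber mat, 260 mm (x) by 240 mm (y), 3 mm thick. Origin: centre of its underside. At its centre the wooden V stand, 140 by 50 mm, along x: base top 9 mm above the bench, V blocks 50 mm either side of the centre, 16 mm thick, clear between them.
- mirror: Bystander: stainless inspection mirror lying on the mat beside the stand, 167 mm long along its x, 44 mm round glass at its +x end, up to 12 mm high. Origin on the mat below its middle.
- gauge_handle: Bystander: red cast aluminium gauge handle lying on the mat beside the stand, 146 mm long along its x, 38 mm wide, 20 mm high. Origin on the mat below its middle.
- counter: Bystander: round brass tally counter lying on the zinc shelf in the covered half of the compartment, 42 mm across, 18 mm high. Origin: centre of its underside.
- protector: Bystander: white nylon thread protector cup standing on the zinc shelf in the covered half of the compartment, 47 mm across, 36 mm high. Origin: centre of its underside.
Mind the look-alikes: they are no part of the job. Of the things that look like the part that bears gauge_center, the smaller one is meant.

How it is judged:
By the outcome, as a careful person would: the job done as asked, in the order asked, and still so for the second after the job is handed in, with the robot touching nothing.
It also fails if it takes over 64 s, if anything falls off the work surface, if the arm or the gripper's body presses on something with over 40 N, if the wrist force passes 120 N, or if a joint passes its speed limit or range.

## Working session

There is one attempt and no reset: what is moved stays moved. The work goes in short steps, Python scripts to look and compute and a shell command to move; the robot and the scene stay as the last step left them, time stands still between calls to the robot, and variables do not carry over. Pictures are saved under pics/ and viewed, at most 10 in all, crops included, and the job is handed in when it is done.

```bash
mkdir -p pics
cat > h.py <<'E'
import numpy as np, cv2
from scipy.spatial.transform import Rotation as R
from rig import sense, capture, finish_job, find_in, place_of
def Rt():
    s=sense(); q=s['ee_rot']; return s,R.from_quat([q[1],q[2],q[3],q[0]]).as_matrix()
def world(c,px,d=None,z=None,pose=None):
    u,v=px
    T=np.array(c['camera_from_world']); 
    r=np.array([(u-c['cx'])/c['fx'],-(v-c['cy'])/c['fy'],-1.])
    M=np.linalg.inv(T); o=M[:3,3]; dr=M[:3,:3]@r
    if z is not None: return o+dr*(z-o[2])/dr[2]
    if d is None: d=c['depth'][int(round(v)),int(round(u))]
    return o+dr*d
def wworld(c,px,z,pose):
    s,Rm=pose
    a=np.array([(px[0]-c['cx'])/c['fx'],(px[1]-c['cy'])/c['fy']]); th=np.hypot(*a)
    k=np.sin(th)/th if th>1e-9 else 1
    r=np.array([a[0]*k,-a[1]*k,-np.cos(th)])
    M=np.array(c['mount']); o=Rm@M[:3,3]+np.array(s['eef_pos']); dr=Rm@M[:3,:3]@r
    return o+dr*(z-o[2])/dr[2]
def save(c,n,box=None,k=1):
    im=c['color'][:,:,::-1]
    if box: im=im[box[1]:box[3],box[0]:box[2]]
    cv2.imwrite('pics/'+n,cv2.resize(im,None,fx=k,fy=k))
E
python3 - <<'E'
from h import *
s,Rm=Rt(); print(s['eef_pos'],s['ee_rot'],s['force'],s['time_s'])
ims=[]
Z=dict(cabinet=0,rest=92,gauge_center=43,cover_handle=147,lock_top=148,mat=0,mirror=3,gauge_handle=3,counter=58,protector=58)
for n in('top','side'):
    c=capture(n); save(c,n+'.png',k=1.5); print(n,c['fx'],c['cx'],c['cy'],{k for k in c})
    for q in Z:
        for p in place_of(q,n)[:3]:
            print(q,round(p['conf'],2),np.round(p['centre']),np.round(world(c,p['centre'],z=Z[q]),1))
E
```

```text
[127.13349758 509.10465774 230.72117969] [-2.10613351e-04  1.22080633e-01  9.92519972e-01 -6.16391958e-04] [ 0.46478112 -0.81920215 -0.38833616] 0.0
top 448.8099400442419 260.6294000278199 195.8897818561581 {'color', 'cy', 'cx', 'fx', 'fy', 'camera_from_world', 'depth'}
cabinet 0.8 [174. 171.] [552.1 154.6   0. ]
rest 0.67 [174. 171.] [536.9 134.7  92. ]
rest 0.61 [233. 156.] [585.  -42.3  92. ]
gauge_center 0.88 [352. 276.] [ 224.9 -414.3   43. ]
gauge_center 0.66 [334. 172.] [ 551.  -359.9   43. ]
gauge_center 0.61 [332. 173.] [ 547.6 -353.3   43. ]
cover_handle 0.64 [145. 164.] [546.8 210.8 147. ]
lock_top 0.6 [114. 165.] [540.  301.1 148. ]
mat 0.95 [336. 175.] [ 548.6 -374.5    0. ]
mirror 0.71 [358. 167.] [ 573.7 -445.     3. ]
gauge_handle 0.65 [305. 184.] [ 516.7 -271.5    3. ]
side 471.42412969429756 250.90695241768623 197.46168369829766 {'color', 'cy', 'cx', 'fx', 'fy', 'camera_from_world', 'depth'}
cabinet 0.86 [253. 164.] [557.9 164.    0. ]
cabinet 0.18 [326. 264.] [ 582.9 -318.2    0. ]
rest 0.97 [285. 170.] [585.9 -29.6  92. ]
gauge_center 0.67 [325. 264.] [ 558.2 -354.4   43. ]
gauge_center 0.61 [186. 326.] [ 220.  -427.5   43. ]
lock_top 0.6 [249. 163.] [475.4 -48.9 148. ]
lock_top 0.52 [236. 102.] [550.2 310.2 148. ]
mat 0.91 [324. 277.] [ 560.3 -356.8    0. ]
mirror 0.72 [348. 303.] [ 574.3 -445.1    3. ]
gauge_handle 0.61 [300. 250.] [ 540.7 -256.1    3. ]
counter 0.62 [285. 156.] [634.   87.4  58. ]
protector 0.74 [282. 156.] [626.8  88.   58. ]
protector 0.47 [247. 166.] [507.8  71.7  58. ]
```

View pics/top.png

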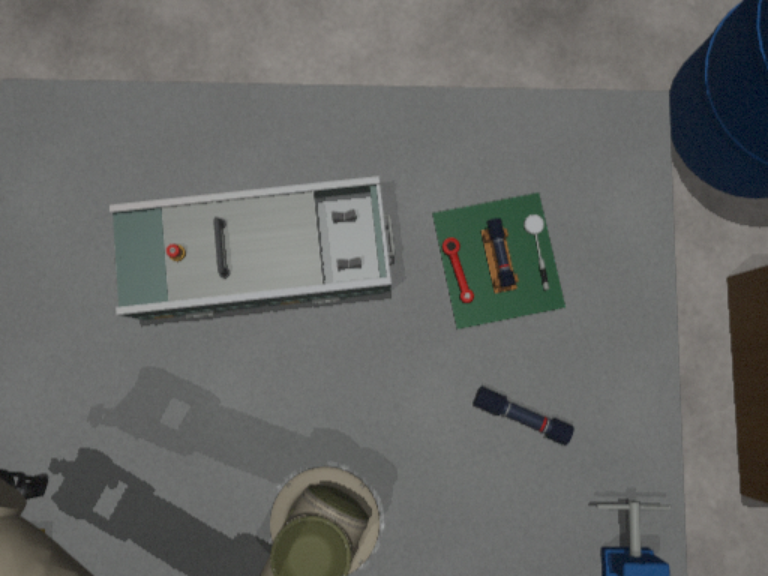

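View pics/side.png

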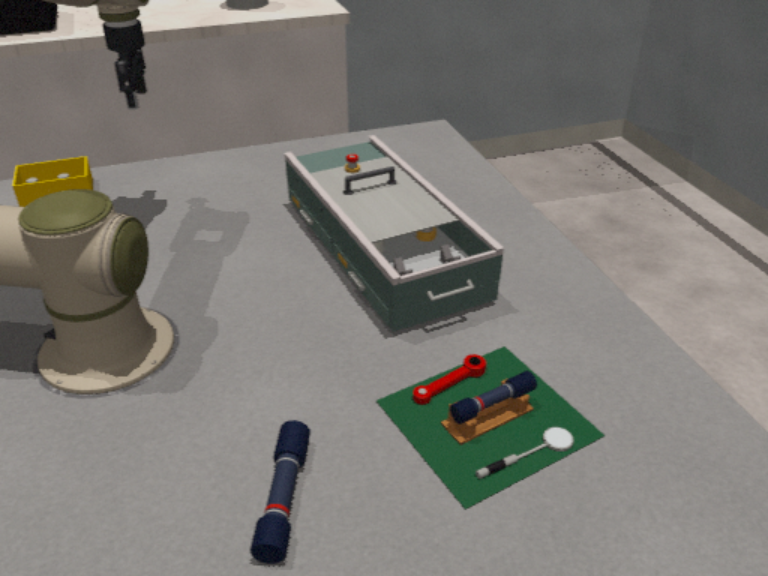

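The top view shows the target gauge on the stand near (500,255), the larger look-alike on the bench near (523,415). The cover is half open, with the handle at (222,247), the button at (175,251) and V blocks at (345,216) and (349,263). In the side view the gauge is at (493,397).

```bash
cat >> h.py <<'E'
def cloud(c):
    v,u=np.mgrid[:384,:512]; d=c['depth']
    P=np.stack([(u-c['cx'])/c['fx']*d,-(v-c['cy'])/c['fy']*d,-d],-1)
    M=np.linalg.inv(np.array(c['camera_from_world']))
    return P@M[:3,:3].T+M[:3,3]
def axis(P):
    m=P.mean(0); w,V=np.linalg.eigh(np.cov((P-m).T)); return m,V[:,-1],np.sqrt(w)
E
python3 - <<'E'
from h import *
for n in('top','side'):
    c=capture(n); P=cloud(c); C=c['color'].astype(int)
    ok=c['depth']>0
    g=ok&(P[...,2]>25)&(abs(P[...,0]-553)<100)&(abs(P[...,1]+357)<60)
    q=P[g][:,:2]; m,a,w=axis(q); t=(q-m)@a
    e=m+a*(t.max()+t.min())/2
    print(n,'gauge',g.sum(),m,a,w,t.min(),t.max(),e,np.percentile(P[g][:,2],[50,95]))
    k=ok&(P[...,2]>119.5)&(P[...,2]<128)&(P[...,1]>-160)&(P[...,1]<460)&(P[...,0]>400)&(P[...,0]<720)
    q=P[k][:,:2].astype(np.float32); r=cv2.minAreaRect(q); print('cab rect',k.sum(),r); 
    k=ok&(P[...,2]>135)&(P[...,2]<160)&(P[...,1]>100)&(P[...,1]<400)&(P[...,0]>400)&(P[...,0]<720)
    red=k&(C[...,0]>C[...,1]+60)
    print('button',red.sum(),P[red].mean(0), 'handle',(k&~red).sum())
    q=P[k&~red&(P[...,1]<255)][:,:]; 
    if len(q)>5: m,a,w=axis(q[:,:2]);t=(q[:,:2]-m)@a; print(q.mean(0),a,t.min(),t.max())
E
```

```text
top gauge 452 [ 562.04159599 -356.24409727] [-0.97752728 -0.21080895] [10.62770808 45.59446675] -73.1289862890425 70.95050874566971 [ 563.10635661 -356.01447599] [52.76065767 60.7260708 ]
cab rect 3279 ((556.6951904296875, 155.0127410888672), (222.86953735351562, 540.1206665039062), 7.300445079803467)
button 44 [536.13059175 298.1423866  149.10340902] handle 184
[547.84427321 208.91129752 152.0947317 ] [-0.99204204 -0.12590707] -54.89325865352284 54.576603502440115
side gauge 856 [ 559.57658329 -368.18791505] [-0.97951663 -0.20136328] [ 9.30554054 47.20276536] -78.55494057070219 67.2752352206902 [ 565.10091278 -367.0522558 ] [51.80819595 59.1484433 ]
cab rect 1654 ((557.7179565429688, 153.11483764648438), (224.82159423828125, 548.757568359375), 7.226802349090576)
button 31 [539.23828337 293.33224239 147.26646415] handle 172
[549.38757052 204.89952489 148.89325997] [-0.99133805 -0.13133493] -55.30388131202927 55.49692684367111
```

```bash
python3 -m jog '[{"tx":-39,"ty":-46},{"tx":-39,"ty":-46},{"tx":-39,"ty":-46},{"tx":-39,"ty":-46},{"tx":-39,"ty":-46}]'; python3 -m jog '[{"tx":-39,"ty":-46},{"tx":-39,"ty":-46},{"tx":-39,"ty":-46},{"tx":-39,"ty":-46},{"tx":-39,"ty":-46}]';python3 -m jog '[{"tx":-39,"ty":-46},{"tx":-39,"ty":-46},{"tx":-39,"ty":-46},{"tx":-39,"ty":-46},{"tx":-39,"ty":-46}]'; python3 -m jog '[{"az":-0.15},{"az":-0.15},{"az":-0.15},{}]'
cat >> h.py <<'E'
def to_tool(target,yaw=None):
    s,Rm=Rt(); d=Rm.T@(np.array(target)-np.array(s['eef_pos'])); print('pos',np.round(s['eef_pos'],1),'shift',np.round(d,1),'force',np.round(s['force'],1),'t',s['time_s'],'w',s['grip_width'],s['grip_force'])
    if yaw is not None:
        # level tool: z down, x at yaw
        x=np.array([np.cos(yaw),np.sin(yaw),0]);z=np.array([0,0,-1.]);y=np.cross(z,x)
        print('turn',np.round(R.from_matrix(Rm.T@np.stack([x,y,z],1)).as_rotvec(),3))
E
python3 - <<'E'
from h import *
to_tool([560,-358,150],np.radians(192))
p=Rt();c=capture('wrist'); save(c,'w1.png',k=1.5)
for q,z in dict(gauge_center=43,mat=0,gauge_handle=3,mirror=3).items():
  for r in place_of(q,'wrist')[:3]: print(q,r['conf'],np.round(r['centre']),np.round(wworld(c,r['centre'],z,p),1))
print(c['fx'],c['cx'],c['cy'],np.round(c['mount'],2))
E
```

```text
pos [127.3 509.4 231.3] shift [-630.1 -736.6   81.3] force [ 0.3 -0.9  0.4] t 1.2 w 0.9962172667076118 0.0
turn [ 0.     0.    -0.454]
mat 0.41 [ 13. 382.] [ 558.1 -353.     0. ]
297.3186396354542 255.51045107799294 195.41884037855976 [[  -0.      0.96    0.28   72.06]
 [   1.      0.      0.      1.01]
 [   0.      0.28   -0.96 -142.49]
 [   0.      0.      0.      1.  ]]schema error: expected keys tx, ty, tz, ax, ay, az, jaw
schema error: expected keys tx, ty, tz, ax, ay, az, jaw
schema error: expected keys tx, ty, tz, ax, ay, az, jaw
schema error: expected keys tx, ty, tz, ax, ay, az, jaw
```

View pics/w1.png

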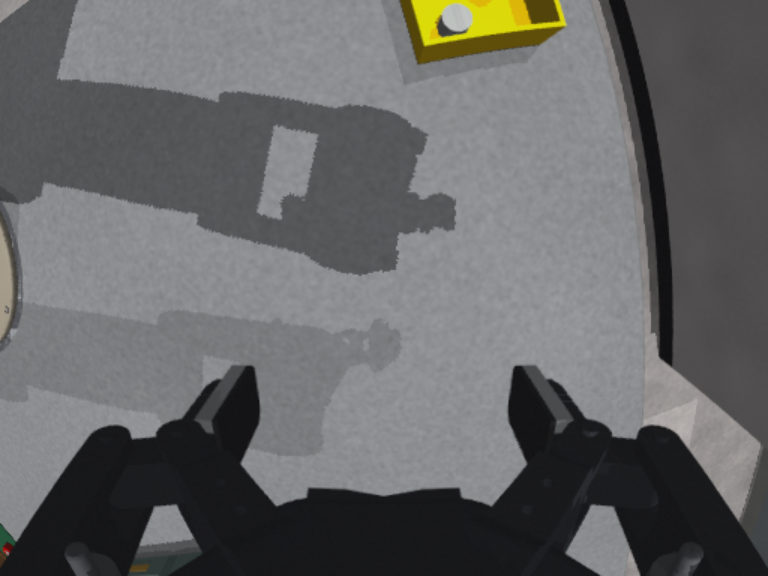

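The rows were refused because every key is needed, so nothing moved. The wrist view shows only bare bench and the open fingers. I'll retype the rows with all keys.

```bash
python3 -m jog '[{"tx":-39,"ty":-46,"tz":0,"ax":0,"ay":0,"az":0,"jaw":-1},{"tx":-39,"ty":-46,"tz":0,"ax":0,"ay":0,"az":0,"jaw":-1},{"tx":-39,"ty":-46,"tz":0,"ax":0,"ay":0,"az":0,"jaw":-1},{"tx":-39,"ty":-46,"tz":0,"ax":0,"ay":0,"az":0,"jaw":-1},{"tx":-39,"ty":-46,"tz":0,"ax":0,"ay":0,"az":0,"jaw":-1}]' && python3 -m jog '[{"tx":-39,"ty":-46,"tz":0,"ax":0,"ay":0,"az":0,"jaw":-1},{"tx":-39,"ty":-46,"tz":0,"ax":0,"ay":0,"az":0,"jaw":-1},{"tx":-39,"ty":-46,"tz":0,"ax":0,"ay":0,"az":0,"jaw":-1},{"tx":-39,"ty":-46,"tz":0,"ax":0,"ay":0,"az":0,"jaw":-1},{"tx":-39,"ty":-46,"tz":0,"ax":0,"ay":0,"az":0,"jaw":-1}]' && python3 -m jog '[{"tx":-39,"ty":-46,"tz":0,"ax":0,"ay":0,"az":0,"jaw":-1},{"tx":-39,"ty":-46,"tz":0,"ax":0,"ay":0,"az":0,"jaw":-1},{"tx":-39,"ty":-46,"tz":0,"ax":0,"ay":0,"az":0,"jaw":-1},{"tx":-39,"ty":-46,"tz":0,"ax":0,"ay":0,"az":0,"jaw":-1},{"tx":-39,"ty":-46,"tz":0,"ax":0,"ay":0,"az":0,"jaw":-1}]' && python3 -m jog '[{"tx":0,"ty":0,"tz":0,"ax":0,"ay":0,"az":-0.15,"jaw":-1},{"tx":0,"ty":0,"tz":0,"ax":0,"ay":0,"az":-0.15,"jaw":-1},{"tx":0,"ty":0,"tz":0,"ax":0,"ay":0,"az":-0.15,"jaw":-1},{"tx":0,"ty":0,"tz":0,"ax":0,"ay":0,"az":0,"jaw":-1}]'
cat > look.py <<'E'
from h import *
import sys
p=Rt();c=capture('wrist'); save(c,sys.argv[1],k=1.5)
for q,z in dict(gauge_center=43,mat=0,gauge_handle=3,mirror=3).items():
  for r in place_of(q,'wrist')[:3]: print(q,round(r['conf'],2),np.round(r['centre']),np.round(wworld(c,r['centre'],z,p),1))
to_tool([560,-358,150],np.radians(192))
E
python3 look.py w2.png
```

```text
time_s: 2.08
eef_pos: [261.1, 237.3, 231.5]
ee_rot: [0.0, 0.122, 0.993, 0.0]
force: [1.8, -0.1, -0.3]
grip_width: 1.001
grip_force: 0.0
time_s: 2.7
eef_pos: [394.7, -33.6, 231.6]
ee_rot: [0.0, 0.122, 0.992, -0.0]
force: [1.1, 0.4, -0.3]
grip_width: 1.005
grip_force: 0.0
time_s: 3.32
eef_pos: [528.2, -303.7, 231.3]
ee_rot: [0.0, 0.122, 0.993, -0.0]
force: [1.0, -0.5, 0.7]
grip_width: 0.999
grip_force: 0.0
time_s: 3.82
eef_pos: [527.6, -301.9, 231.2]
ee_rot: [-0.0, -0.102, 0.995, 0.0]
force: [-0.7, -0.4, 0.3]
grip_width: 0.996
grip_force: 0.0
gauge_center 0.6 [202. 188.] [ 557.1 -358.6   43. ]
mat 0.64 [211. 181.] [ 557.6 -354.1    0. ]
gauge_handle 0.76 [277. 170.] [ 525.7 -273.4    3. ]
mirror 0.95 [143. 184.] [ 579.9 -444.9    3. ]
mirror 0.7 [497. 237.] [552.5 149.    3. ]
pos [ 527.6 -301.8  231.3] shift [-20.4 -61.6  81.3] force [-0.3 -0.  -0.1] t 4.075 w 0.9979623849254308 0.0
turn [ 0.    -0.    -0.006]
```

View pics/w2.png

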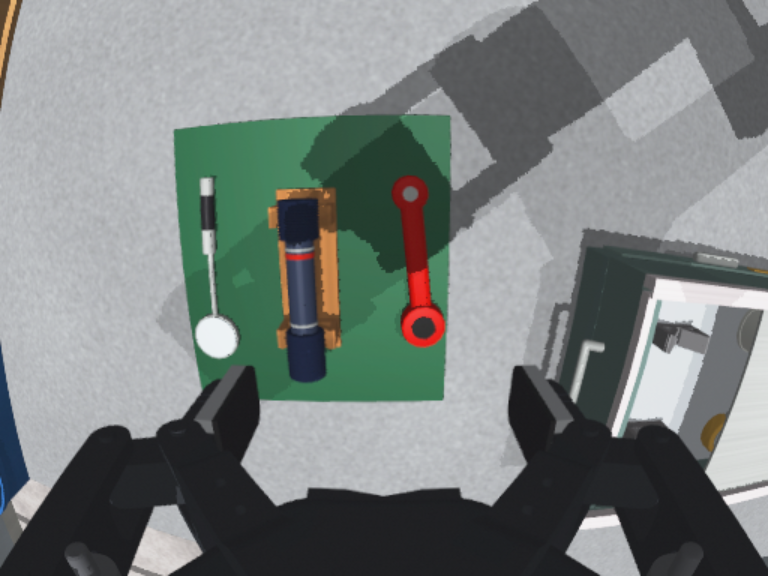

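The gauge axis runs from (299,215) to (305,365), with the handle between white rings at (301,250) and (303,327). The mirror at (215,270) and the red handle at (415,260) lie beside it.

Run:
```python
from h import *
p=Rt();c=capture('wrist')
for n,z in((198,59),(247,54),(330,54),(382,59)):
    x=300+ (n-250)*3/77
    print(n,np.round(wworld(c,(x/1.5,n/1.5),z,p),1))
for a in((299,215),(305,365)): print(np.round(wworld(c,(a[0]/1.5,a[1]/1.5),43,p),1))
```

```text
198 [ 491.7 -370.3   59. ]
247 [ 527.6 -363.7   54. ]
330 [ 591.8 -351.3   54. ]
382 [ 634. -343.   59.]
[ 506.  -370.1   43. ]
[ 627.1 -346.7   43. ]
```

```bash
python3 -m jog '[{"tx":-9.5,"ty":-30.5,"tz":40,"ax":0,"ay":0,"az":0,"jaw":-0.2},{"tx":-9.5,"ty":-30.5,"tz":40,"ax":0,"ay":0,"az":0,"jaw":-0.2},{"tx":0,"ty":0,"tz":0,"ax":0,"ay":0,"az":0,"jaw":-0.2}]'
python3 look.py w3.png
```

```text
time_s: 4.5
eef_pos: [557.6, -358.0, 146.9]
ee_rot: [-0.002, -0.101, 0.995, 0.003]
force: [-0.5, 0.4, 0.6]
grip_width: 0.601
grip_force: 0.0
gauge_center 0.61 [251. 195.] [ 559.  -360.7   43. ]
mat 0.93 [255. 184.] [ 559.1 -357.     0. ]
mat 0.64 [161. 185.] [ 578.8 -452.     0. ]
gauge_handle 0.74 [340. 170.] [ 526.3 -275.8    3. ]
mirror 0.9 [166. 187.] [ 579.4 -445.8    3. ]
pos [ 559.  -357.4  153.4] shift [-0.8 -0.8  3.4] force [ 0.1 -0.5  0.5] t 4.75 w 0.6008719340691961 0.0
turn [-0.002  0.002 -0.004]
```

View pics/w3.png

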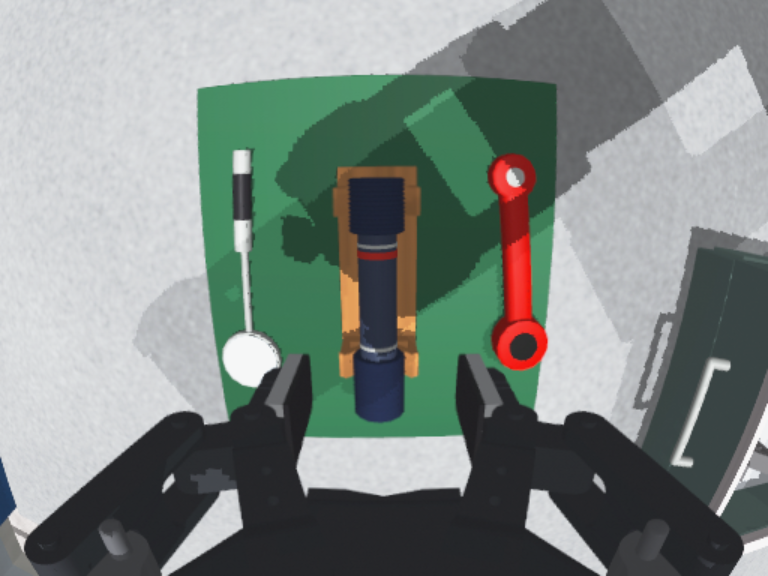

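The gauge handle spans (377,236) to (379,353), slightly left of the jaw midline at x=384. I compute the offset from these points.

Run:
```python
from h import *
p=Rt();c=capture('wrist')
E=[]
for a,z in(((376.5,178),59),((377,236),54),((378.5,353),54),((379,419),59),((376.5,205),43),((379,385),43)):
    w=wworld(c,(a[0]/1.5,a[1]/1.5),z,p);E.append(w);print(np.round(w,1))
d=E[5]-E[4]; print(np.degrees(np.arctan2(d[1],d[0])))
to_tool([559,-359,25],np.radians(191.3))
```

```text
[ 496.5 -373.5   59. ]
[ 527.8 -366.8   54. ]
[ 595.9 -352.    54. ]
[ 638.2 -343.    59. ]
[ 512.1 -370.5   43. ]
[ 622.9 -346.3   43. ]
12.326073908370983
pos [ 559.  -357.4  153.2] shift [  0.5  -1.2 128.2] force [0.4 0.6 0.8] t 4.8 w 0.596198570422196 0.0
turn [-0.002  0.002  0.008]
```

```bash
python3 -m jog '[{"tx":-1.2,"ty":-2.2,"tz":45,"ax":0,"ay":0,"az":-0.005,"jaw":-0.2},{"tx":0,"ty":0,"tz":45,"ax":0,"ay":0,"az":0,"jaw":-0.2},{"tx":0,"ty":0,"tz":28,"ax":0,"ay":0,"az":0,"jaw":-0.2},{"tx":0,"ty":0,"tz":10,"ax":0,"ay":0,"az":0,"jaw":-0.1},{"tx":0,"ty":0,"tz":0,"ax":0,"ay":0,"az":0,"jaw":0}]' 50 && python3 -m jog '[{"tx":0,"ty":0,"tz":0,"ax":0,"ay":0,"az":0,"jaw":1},{"tx":0,"ty":0,"tz":0,"ax":0,"ay":0,"az":0,"jaw":1},{"tx":0,"ty":0,"tz":0,"ax":0,"ay":0,"az":0,"jaw":1},{"tx":0,"ty":0,"tz":0,"ax":0,"ay":0,"az":0,"jaw":1},{"tx":0,"ty":0,"tz":0,"ax":0,"ay":0,"az":0,"jaw":1}]' 50
```

```text
time_s: 5.42
eef_pos: [560.6, -359.7, 24.2]
ee_rot: [0.0, -0.105, 0.994, -0.0]
force: [-0.4, -0.1, -0.1]
grip_width: 0.502
grip_force: 0.0
time_s: 6.05
eef_pos: [561.0, -360.4, 25.2]
ee_rot: [0.001, -0.105, 0.994, -0.001]
force: [0.3, -0.6, 5.9]
grip_width: 0.241
grip_force: 48.9
```

```bash
python3 -m jog '[{"tx":0,"ty":0,"tz":-15,"ax":0,"ay":0,"az":0,"jaw":1},{"tx":0,"ty":0,"tz":-45,"ax":0,"ay":0,"az":0,"jaw":1},{"tx":0,"ty":0,"tz":-55,"ax":0,"ay":0,"az":0,"jaw":1},{"tx":0,"ty":0,"tz":-50,"ax":0,"ay":0,"az":0.04,"jaw":1},{"tx":0,"ty":0,"tz":0,"ax":0,"ay":0,"az":0.043,"jaw":1}]' && python3 -m jog '[{"tx":-8,"ty":40,"tz":0,"ax":0,"ay":0,"az":0,"jaw":1},{"tx":-11,"ty":56,"tz":0,"ax":0,"ay":0,"az":0,"jaw":1},{"tx":-11,"ty":56,"tz":0,"ax":0,"ay":0,"az":0,"jaw":1},{"tx":-11,"ty":56,"tz":0,"ax":0,"ay":0,"az":0,"jaw":1},{"tx":-11,"ty":56,"tz":0,"ax":0,"ay":0,"az":0,"jaw":1}]' && python3 -m jog '[{"tx":-10,"ty":46,"tz":0,"ax":0,"ay":0,"az":0,"jaw":1},{"tx":0,"ty":10,"tz":0,"ax":0,"ay":0,"az":0,"jaw":1},{"tx":0,"ty":0,"tz":0,"ax":0,"ay":0,"az":0,"jaw":1},{"tx":0,"ty":0,"tz":0,"ax":0,"ay":0,"az":0,"jaw":1}]'
python3 - <<'E'
from h import *
p=Rt();c=capture('wrist'); save(c,'w4.png',k=1.5)
for q,z in dict(gauge_center=p[0]['eef_pos'][2]+19,rest=92,counter=58,protector=58,cover_handle=147,lock_top=148,cabinet=0).items():
  for r in place_of(q,'wrist')[:3]: print(q,round(r['conf'],2),np.round(r['centre']),np.round(wworld(c,r['centre'],z,p),1))
to_tool([581.1,-34,150],np.radians(187.3))
E
```

```text
time_s: 6.68
eef_pos: [561.2, -360.2, 193.6]
ee_rot: [0.003, -0.063, 0.998, -0.003]
force: [-0.7, -0.6, -7.2]
grip_width: 0.243
grip_force: 50.0
time_s: 7.3
eef_pos: [577.7, -89.1, 188.5]
ee_rot: [-0.0, -0.063, 0.998, 0.0]
force: [0.9, 1.0, -6.5]
grip_width: 0.239
grip_force: 50.1
time_s: 7.8
eef_pos: [581.0, -35.5, 188.3]
ee_rot: [-0.0, -0.063, 0.998, -0.0]
force: [0.8, 0.2, -6.2]
grip_width: 0.242
grip_force: 50.4
gauge_center 0.84 [256. 264.] [579.6 -34.8 207.3]
cabinet 0.62 [407. 176.] [558.  152.9   0. ]
cabinet 0.51 [ 68. 112.] [ 527.3 -280.1    0. ]
pos [581.1 -34.6 188.3] shift [-0.   0.6 38.3] force [-0.7  1.  -5.6] t 8.2 w 0.23712765801784766 50.39064288139343
turn [-0.    -0.    -0.001]
```

View pics/w4.png

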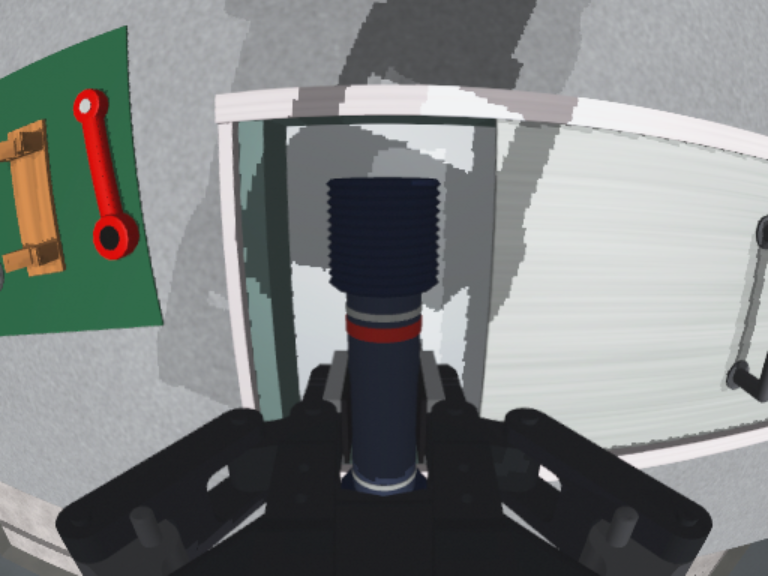

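The gauge is held level, with rings at (384,313) and (384,487). The cabinet rim corner shows at (218,96), the cover edge from (497,120) to (482,418), and the V blocks are hidden below the gauge.

Run:
```python
from h import *
p=Rt();c=capture('wrist')
O=np.array([557,154.5]);a=np.radians(7.3);ex=np.array([np.cos(a),np.sin(a)]);ey=np.array([-ex[1],ex[0]])
for n,px,z in(('ring',(384,313),218),('ring2',(384,487),218),('rail corner -110,-270',(217,96),125),('end wall out',(240,300),112),('cover edge',(497,125),117),('cover edge',(488,300),117),('rail',(400,85),125),('rail',(600,104),125),('end wall foot',(290,180),58),('end wall foot',(292,300),58),('far rail in',(640,465),117)):
    w=wworld(c,np.array(px)/1.5,z,p);d=w[:2]-O; print(n,np.round(w,1),'cab',np.round([d@ex,d@ey],1))
for n in('top','side'):
    c=capture(n)
    for r in place_of('rest',n)[:2]+place_of('gauge_center',n)[:2]: print(n,r['centre'],world(c,r['centre'],z=92),world(c,r['centre'],z=207))
```

```text
ring [548.5 -37.7 218. ] cab [ -32.9 -189.5]
ring2 [608.5 -30.  218. ] cab [  27.6 -189.5]
rail corner -110,-270 [ 483.7 -125.5  125. ] cab [-108.2 -268.4]
end wall out [ 587.6 -109.8  112. ] cab [  -3.3 -266.1]
cover edge [482.3   8.7 117. ] cab [ -92.6 -135.1]
cover edge [569.5  18.8 117. ] cab [  -4.8 -136.2]
rail [472. -40. 125.] cab [-109.1 -182.1]
rail [461.1  58.  125. ] cab [-107.4  -83.6]
end wall foot [525.4 -98.6  58. ] cab [ -63.6 -247. ]
end wall foot [602.1 -90.9  58. ] cab [  13.6 -249.1]
far rail in [673.5 157.6 117. ] cab [115.9 -11.8]
top [234.2, 155.9] [585.96712441 -45.98478632  92.        ] [561.47408247 -52.20105004 207.        ]
top [350.7, 276.5] [ 227.15504392 -400.08956503   92.        ] [ 233.22790652 -376.14092223  207.        ]
side [283.7, 171.8] [579.45268722 -39.07032812  92.        ] [ 511.44348798 -199.4138822   207.        ]
side [283.8, 134.4] [656.98642543 156.47362313  92.        ] [576.53522962 -35.2492663  207.        ]
side [184.8, 329.5] [ 211.78980341 -472.4439766    92.        ] [ 202.7802145  -563.24318039  207.        ]
```

```bash
python3 -m jog '[{"tx":-2,"ty":1.5,"tz":30,"ax":0,"ay":0,"az":0,"jaw":1},{"tx":0,"ty":0,"tz":40,"ax":0,"ay":0,"az":0,"jaw":1},{"tx":0,"ty":0,"tz":25,"ax":0,"ay":0,"az":0,"jaw":1},{"tx":0,"ty":0,"tz":9,"ax":0,"ay":0,"az":0,"jaw":1},{"tx":0,"ty":0,"tz":2,"ax":0,"ay":0,"az":0,"jaw":1}]' && python3 -m jog '[{"tx":0,"ty":0,"tz":2,"ax":0,"ay":0,"az":0,"jaw":1},{"tx":0,"ty":0,"tz":2,"ax":0,"ay":0,"az":0,"jaw":1},{"tx":0,"ty":0,"tz":1,"ax":0,"ay":0,"az":0,"jaw":1},{"tx":0,"ty":0,"tz":1,"ax":0,"ay":0,"az":0,"jaw":1}]'
```

```text
time_s: 9.18
eef_pos: [583.2, -32.7, 82.6]
ee_rot: [0.0, -0.064, 0.998, -0.0]
force: [0.2, 0.3, -5.7]
grip_width: 0.236
grip_force: 50.3
time_s: 9.68
eef_pos: [583.0, -32.6, 76.4]
ee_rot: [0.0, -0.064, 0.998, -0.0]
force: [-0.2, -0.4, -4.4]
grip_width: 0.24
grip_force: 50.4
```

```bash
python3 -c "
from h import *
s,_=Rt();print(s['eef_pos'],s['force'],s['wrist_torque'])
c=capture('side');save(c,'s2.png',(240,120,370,220),5)
p=Rt();c=capture('wrist');save(c,'w5.png',k=1.5)"
```

```text
[583.00861833 -32.63296504  76.4357069 ] [-0.21613781 -0.4471732  -4.42197825] [-0.05015652  0.00756183 -0.05763077]
```

View pics/w5.png

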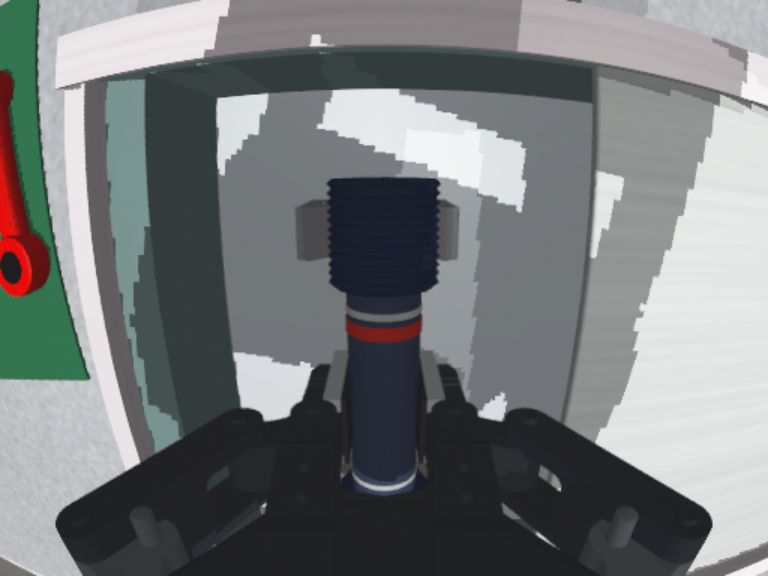

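The near V block shows at (297–458, 203–260), centred on x=377.5, while the gauge is centred on 384, so I should shift about 2 mm to −y.

Run:
```python
from h import *
p=Rt();c=capture('wrist');s,Rm=p
for n,px,z in(('blk inner',(378,260),90),('blk outer',(378,203),90),('blkL',(297,255),90),('blkR',(458,255),90),('end',(384,180),107),('ring',(384,313),105)):
    w=wworld(c,np.array(px)/1.5,z,p); print(n,np.round(Rm.T@(w-s['eef_pos']),1))
```

```text
blk inner [ 43.8  -0.7 -13.6]
blk outer [ 60.6  -0.6 -13.6]
blkL [ 45.4 -24.9 -13.6]
blkR [ 45.4  23.1 -13.6]
end [ 67.9   1.1 -30.6]
ring [ 32.4   1.1 -28.6]
```

```bash
python3 -m jog '[{"tx":1.3,"ty":-1.9,"tz":0,"ax":0,"ay":0,"az":0,"jaw":1},{"tx":0,"ty":0,"tz":1,"ax":0,"ay":0,"az":0,"jaw":1},{"tx":0,"ty":0,"tz":1,"ax":0,"ay":0,"az":0,"jaw":1},{"tx":0,"ty":0,"tz":0,"ax":0,"ay":0,"az":0,"jaw":1}]' && python3 -m jog '[{"tx":0,"ty":0,"tz":0.5,"ax":0,"ay":0,"az":0,"jaw":1},{"tx":0,"ty":0,"tz":0,"ax":0,"ay":0,"az":0,"jaw":1}]'
```

```text
time_s: 10.32
eef_pos: [581.9, -34.8, 74.4]
ee_rot: [0.0, -0.064, 0.998, -0.0]
force: [-1.3, -1.7, -4.2]
grip_width: 0.238
grip_force: 50.7
time_s: 10.58
eef_pos: [582.0, -34.8, 74.3]
ee_rot: [0.0, -0.064, 0.998, -0.0]
force: [-1.9, -1.1, 1.0]
grip_width: 0.235
grip_force: 51.1
```

```bash
python3 -m jog '[{"tx":0,"ty":0,"tz":0.4,"ax":0,"ay":0,"az":0,"jaw":1},{"tx":0,"ty":0,"tz":0,"ax":0,"ay":0,"az":0,"jaw":1}]' 20 && python3 -m jog '[{"tx":0,"ty":0,"tz":0,"ax":0,"ay":0,"az":0,"jaw":0.45},{"tx":0,"ty":0,"tz":0,"ax":0,"ay":0,"az":0,"jaw":0.35},{"tx":0,"ty":0,"tz":0,"ax":0,"ay":0,"az":0,"jaw":0.2},{"tx":0,"ty":0,"tz":0,"ax":0,"ay":0,"az":0,"jaw":0.1},{"tx":0,"ty":0,"tz":0,"ax":0,"ay":0,"az":0,"jaw":0.1}]'
```

```text
time_s: 10.82
eef_pos: [582.1, -34.8, 74.2]
ee_rot: [0.0, -0.064, 0.998, -0.0]
force: [-4.4, -0.7, 5.4]
grip_width: 0.241
grip_force: 51.6
time_s: 11.45
eef_pos: [581.9, -34.6, 73.4]
ee_rot: [0.0, -0.064, 0.998, 0.0]
force: [0.8, 1.2, 0.4]
grip_width: 0.451
grip_force: 0.0
```

```bash
python3 -m jog '[{"tx":0,"ty":0,"tz":-20,"ax":0,"ay":0,"az":0,"jaw":0.1},{"tx":0,"ty":0,"tz":-50,"ax":0,"ay":0,"az":0,"jaw":0.1},{"tx":0,"ty":0,"tz":-55,"ax":0,"ay":0,"az":0,"jaw":0.1},{"tx":0,"ty":20,"tz":-10,"ax":0,"ay":0,"az":0,"jaw":-0.2},{"tx":0,"ty":50,"tz":0,"ax":0,"ay":0,"az":0,"jaw":-0.2}]' && python3 -m jog '[{"tx":0,"ty":50,"tz":0,"ax":0,"ay":0,"az":0,"jaw":-0.2},{"tx":0,"ty":50,"tz":0,"ax":0,"ay":0,"az":0,"jaw":-0.2},{"tx":0,"ty":50,"tz":0,"ax":0,"ay":0,"az":0,"jaw":-0.2},{"tx":0,"ty":26,"tz":0,"ax":0,"ay":0,"az":0,"jaw":-0.2},{"tx":0,"ty":0,"tz":0,"ax":0,"ay":0,"az":0,"jaw":-0.2}]'
python3 - <<'E'
from h import *
p=Rt();c=capture('wrist'); save(c,'w6.png',k=1.5)
for q,z in dict(gauge_center=92,rest=92,cover_handle=147,lock_top=148).items():
  for r in place_of(q,'wrist')[:2]: print(q,round(r['conf'],2),np.round(r['centre']),np.round(wworld(c,r['centre'],z,p),1))
to_tool([550,209.5,129],np.radians(187.3))
E
```

```text
time_s: 12.08
eef_pos: [573.1, 34.8, 208.6]
ee_rot: [0.001, -0.062, 0.998, -0.0]
force: [0.2, -0.9, -0.3]
grip_width: 0.596
grip_force: 0.0
time_s: 12.7
eef_pos: [549.7, 211.2, 207.3]
ee_rot: [-0.001, -0.065, 0.998, -0.0]
force: [-0.0, -0.1, 0.3]
grip_width: 0.601
grip_force: 0.0
gauge_center 0.92 [ 33. 191.] [580.9 -34.1  92. ]
rest 0.8 [ 37. 193.] [582.9 -28.6  92. ]
rest 0.18 [255. 212.] [570.3 214.   92. ]
cover_handle 0.89 [252. 214.] [551.7 210.  147. ]
lock_top 0.91 [371. 210.] [538.  299.3 148. ]
pos [550.8 208.5 208.2] shift [ 0.6  1.1 79.2] force [ 0.8 -1.3 -0.7] t 12.95 w 0.6041323407246081 0.0
turn [-0.    -0.    -0.002]
```

View pics/w6.png

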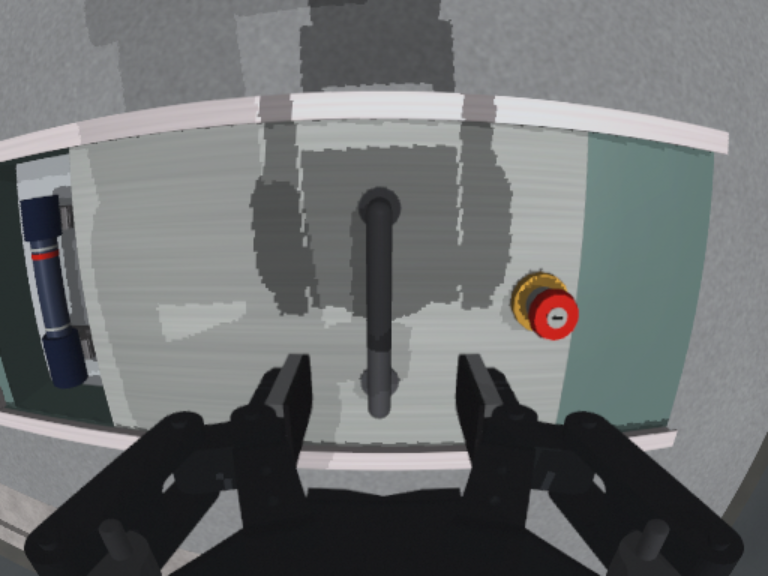

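The gauge lies well in its V blocks at (50,290). The handle bar is at (378,310), just about on the jaw midline, and the button is at (557,317). I'll go down and grip the bar.

```bash
python3 -m jog '[{"tx":0,"ty":-0.5,"tz":45,"ax":0,"ay":0,"az":0,"jaw":-0.2},{"tx":0,"ty":0,"tz":25,"ax":0,"ay":0,"az":0,"jaw":-0.2},{"tx":0,"ty":0,"tz":9,"ax":0,"ay":0,"az":0,"jaw":-0.1},{"tx":0,"ty":0,"tz":0,"ax":0,"ay":0,"az":0,"jaw":0.3}]' 40 && python3 -m jog '[{"tx":0,"ty":0,"tz":0,"ax":0,"ay":0,"az":0,"jaw":1},{"tx":0,"ty":0,"tz":0,"ax":0,"ay":0,"az":0,"jaw":1},{"tx":0,"ty":0,"tz":0,"ax":0,"ay":0,"az":0,"jaw":1},{"tx":0,"ty":0,"tz":0,"ax":0,"ay":0,"az":0,"jaw":1},{"tx":0,"ty":0,"tz":0,"ax":0,"ay":0,"az":0,"jaw":1}]' 40
```

```text
time_s: 13.45
eef_pos: [551.0, 208.5, 129.7]
ee_rot: [0.0, -0.063, 0.998, -0.0]
force: [0.9, -0.1, 0.8]
grip_width: 0.358
grip_force: 0.0
time_s: 14.08
eef_pos: [551.4, 208.9, 130.7]
ee_rot: [0.001, -0.064, 0.998, 0.0]
force: [0.1, -1.5, 6.1]
grip_width: 0.12
grip_force: 39.3
```

```bash
python3 -m jog '[{"tx":0,"ty":-10,"tz":0,"ax":0,"ay":0,"az":0,"jaw":1},{"tx":0,"ty":-15,"tz":0,"ax":0,"ay":0,"az":0,"jaw":1},{"tx":0,"ty":-15,"tz":0,"ax":0,"ay":0,"az":0,"jaw":1},{"tx":0,"ty":-15,"tz":0,"ax":0,"ay":0,"az":0,"jaw":1},{"tx":0,"ty":-10,"tz":0,"ax":0,"ay":0,"az":0,"jaw":1}]' && python3 -m jog '[{"tx":0,"ty":-15,"tz":0,"ax":0,"ay":0,"az":0,"jaw":1},{"tx":0,"ty":-15,"tz":0,"ax":0,"ay":0,"az":0,"jaw":1},{"tx":0,"ty":-14,"tz":0,"ax":0,"ay":0,"az":0,"jaw":1},{"tx":0,"ty":-6,"tz":0,"ax":0,"ay":0,"az":0,"jaw":1},{"tx":0,"ty":-3,"tz":0,"ax":0,"ay":0,"az":0,"jaw":1}]'
```

```text
time_s: 14.7
eef_pos: [559.6, 144.8, 130.7]
ee_rot: [0.001, -0.064, 0.998, 0.001]
force: [-0.1, 5.2, 6.0]
grip_width: 0.125
grip_force: 39.5
time_s: 15.32
eef_pos: [566.3, 92.2, 130.7]
ee_rot: [0.001, -0.063, 0.998, 0.001]
force: [-0.8, 4.9, 6.3]
grip_width: 0.121
grip_force: 39.6
```

```bash
python3 -m jog '[{"tx":0,"ty":-3,"tz":0,"ax":0,"ay":0,"az":0,"jaw":1},{"tx":0,"ty":-2,"tz":0,"ax":0,"ay":0,"az":0,"jaw":1},{"tx":0,"ty":-1,"tz":0,"ax":0,"ay":0,"az":0,"jaw":1}]' && python3 -m jog '[{"tx":0,"ty":-1,"tz":0,"ax":0,"ay":0,"az":0,"jaw":1},{"tx":0,"ty":-1,"tz":0,"ax":0,"ay":0,"az":0,"jaw":1}]' && python3 -m jog '[{"tx":0,"ty":-1,"tz":0,"ax":0,"ay":0,"az":0,"jaw":1},{"tx":0,"ty":-1,"tz":0,"ax":0,"ay":0,"az":0,"jaw":1}]'
```

```text
time_s: 15.7
eef_pos: [567.1, 86.5, 130.7]
ee_rot: [0.001, -0.064, 0.998, 0.001]
force: [-1.1, 3.8, 5.8]
grip_width: 0.123
grip_force: 39.6
time_s: 15.95
eef_pos: [567.3, 84.6, 130.7]
ee_rot: [0.001, -0.064, 0.998, 0.001]
force: [-0.5, 4.4, 6.5]
grip_width: 0.122
grip_force: 39.6
time_s: 16.2
eef_pos: [567.4, 84.1, 130.7]
ee_rot: [0.001, -0.064, 0.998, 0.002]
force: [-0.7, 15.4, 7.3]
grip_width: 0.12
grip_force: 39.9
```

```bash
python3 -m jog '[{"tx":0,"ty":-0.7,"tz":0,"ax":0,"ay":0,"az":0,"jaw":1},{"tx":0,"ty":0,"tz":0,"ax":0,"ay":0,"az":0,"jaw":1}]' && python3 -m jog '[{"tx":0,"ty":0,"tz":0,"ax":0,"ay":0,"az":0,"jaw":0.4},{"tx":0,"ty":0,"tz":0,"ax":0,"ay":0,"az":0,"jaw":0.2},{"tx":0,"ty":2.7,"tz":0,"ax":0,"ay":0,"az":0,"jaw":0},{"tx":0,"ty":0,"tz":-20,"ax":0,"ay":0,"az":0,"jaw":0},{"tx":0,"ty":0,"tz":-40,"ax":0,"ay":0,"az":0,"jaw":0}]' && python3 -m jog '[{"tx":0,"ty":45,"tz":0,"ax":0,"ay":0,"az":0,"jaw":1},{"tx":0,"ty":45,"tz":0,"ax":0,"ay":0,"az":0,"jaw":1},{"tx":0,"ty":0,"tz":0,"ax":0,"ay":0,"az":0,"jaw":1},{"tx":0,"ty":0,"tz":0,"ax":0,"ay":0,"az":0,"jaw":1},{"tx":0,"ty":0,"tz":0,"ax":0,"ay":0,"az":0,"jaw":1}]'
python3 - <<'E'
from h import *
p=Rt();c=capture('wrist'); save(c,'w7.png',k=1.5)
for q,z in dict(cover_handle=147,lock_top=148).items():
  for r in place_of(q,'wrist')[:2]: print(q,round(r['conf'],2),np.round(r['centre']),np.round(wworld(c,r['centre'],z,p),1))
  c2=capture('top')
  for r in place_of(q,'top')[:2]: print(q,round(r['conf'],2),np.round(r['centre']),np.round(world(c2,r['centre'],z=z),1))
to_tool([556.0,173.8,148],np.radians(187.3))
E
```

```text
time_s: 16.45
eef_pos: [567.4, 84.2, 130.7]
ee_rot: [0.001, -0.064, 0.998, 0.002]
force: [-0.4, 15.3, 7.8]
grip_width: 0.125
grip_force: 39.8
time_s: 17.08
eef_pos: [566.0, 83.9, 188.8]
ee_rot: [-0.002, -0.063, 0.998, 0.0]
force: [0.3, 0.1, 0.8]
grip_width: 0.501
grip_force: 0.0
time_s: 17.7
eef_pos: [555.5, 172.2, 189.3]
ee_rot: [-0.0, -0.063, 0.998, -0.0]
force: [-0.2, 0.0, -0.2]
grip_width: 0.001
grip_force: 0.0
cover_handle 0.59 [130. 222.] [569.5  85.  147. ]
cover_handle 0.95 [191. 160.] [561.3  78.3 147. ]
lock_top 0.61 [257. 220.] [555.2 173.8 148. ]
pos [555.4 172.9 189.4] shift [-0.7  0.8 41.4] force [ 0.1  0.7 -0.3] t 18.05 w -0.0023451734764940993 0.0
turn [-0.     0.    -0.001]
```

View pics/w7.png

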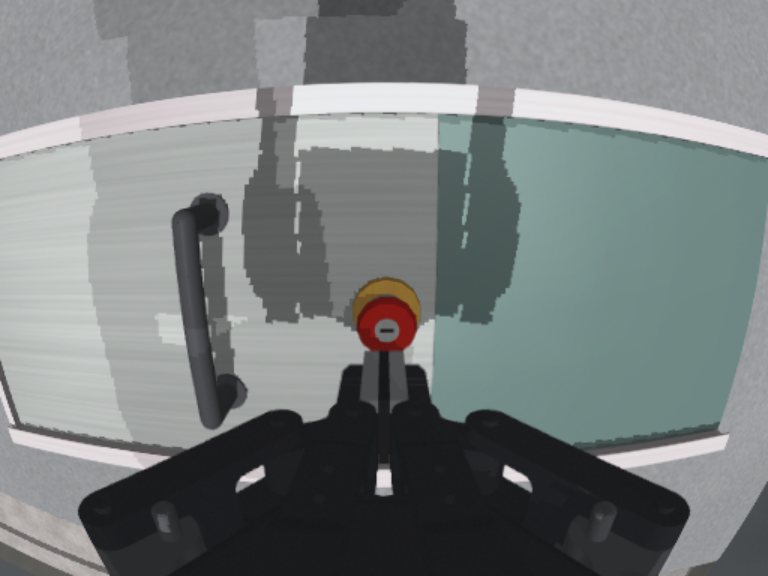

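The cover is shut and the button at (387,327) is right under the closed fingers. Now I press it in small steps.

```bash
python3 -m jog '[{"tx":-0.2,"ty":1,"tz":20,"ax":0,"ay":0,"az":0,"jaw":1},{"tx":0,"ty":0,"tz":18,"ax":0,"ay":0,"az":0,"jaw":1},{"tx":0,"ty":0,"tz":4,"ax":0,"ay":0,"az":0,"jaw":1},{"tx":0,"ty":0,"tz":3,"ax":0,"ay":0,"az":0,"jaw":1},{"tx":0,"ty":0,"tz":0,"ax":0,"ay":0,"az":0,"jaw":1}]' && python3 -m jog '[{"tx":0,"ty":0,"tz":2,"ax":0,"ay":0,"az":0,"jaw":1},{"tx":0,"ty":0,"tz":2,"ax":0,"ay":0,"az":0,"jaw":1},{"tx":0,"ty":0,"tz":2,"ax":0,"ay":0,"az":0,"jaw":1},{"tx":0,"ty":0,"tz":0,"ax":0,"ay":0,"az":0,"jaw":1}]'&& python3 -m jog '[{"tx":0,"ty":0,"tz":2,"ax":0,"ay":0,"az":0,"jaw":1},{"tx":0,"ty":0,"tz":1,"ax":0,"ay":0,"az":0,"jaw":1},{"tx":0,"ty":0,"tz":0,"ax":0,"ay":0,"az":0,"jaw":1}]'
```

```text
time_s: 18.68
eef_pos: [555.5, 174.2, 145.0]
ee_rot: [0.0, -0.064, 0.998, -0.0]
force: [-3.2, -0.5, 3.1]
grip_width: 0.0
grip_force: 1.7
time_s: 19.18
eef_pos: [555.6, 174.2, 139.1]
ee_rot: [0.0, -0.064, 0.998, -0.0]
force: [-2.6, -0.5, 5.4]
grip_width: 0.0
grip_force: 2.8
time_s: 19.55
eef_pos: [555.6, 174.2, 136.2]
ee_rot: [0.001, -0.064, 0.998, -0.0]
force: [-2.2, -1.2, 6.3]
grip_width: -0.005
grip_force: 3.1
```

```bash
python3 -m jog '[{"tx":0,"ty":0,"tz":1,"ax":0,"ay":0,"az":0,"jaw":1},{"tx":0,"ty":0,"tz":1,"ax":0,"ay":0,"az":0,"jaw":1},{"tx":0,"ty":0,"tz":0,"ax":0,"ay":0,"az":0,"jaw":1}]'&& python3 -m jog '[{"tx":0,"ty":0,"tz":1,"ax":0,"ay":0,"az":0,"jaw":1},{"tx":0,"ty":0,"tz":0,"ax":0,"ay":0,"az":0,"jaw":1}]'
```

```text
time_s: 19.92
eef_pos: [555.7, 174.2, 134.9]
ee_rot: [0.001, -0.064, 0.998, -0.0]
force: [-5.0, -0.4, 11.4]
grip_width: 0.004
grip_force: 5.6
time_s: 20.18
eef_pos: [555.8, 174.3, 134.8]
ee_rot: [0.001, -0.064, 0.998, -0.0]
force: [-7.9, -2.0, 17.9]
grip_width: -0.004
grip_force: 8.6
```

```bash
python3 -m jog '[{"tx":0,"ty":0,"tz":0.6,"ax":0,"ay":0,"az":0,"jaw":1},{"tx":0,"ty":0,"tz":0,"ax":0,"ay":0,"az":0,"jaw":1},{"tx":0,"ty":0,"tz":0,"ax":0,"ay":0,"az":0,"jaw":1}]'&& python3 -m jog '[{"tx":0,"ty":0,"tz":-5,"ax":0,"ay":0,"az":0,"jaw":1},{"tx":0,"ty":0,"tz":-15,"ax":0,"ay":0,"az":0,"jaw":1},{"tx":0,"ty":0,"tz":-40,"ax":0,"ay":0,"az":0,"jaw":1},{"tx":0,"ty":0,"tz":-40,"ax":0,"ay":0,"az":0,"jaw":1},{"tx":0,"ty":0,"tz":0,"ax":0,"ay":0,"az":0,"jaw":1}]'
python3 - <<'E'
from h import *
p=Rt();print(np.round(p[0]['eef_pos'],1),p[0]['force']);c=capture('wrist'); save(c,'w8.png',k=1.5)
c=capture('side');C=c['color'].astype(int);P=cloud(c)
k=(P[...,2]>125)&(P[...,2]<165)&(abs(P[...,0]-555)<50)&(abs(P[...,1]-174)<40)&(C[...,0]>C[...,1]+60)
print(k.sum(),P[k].mean(0),np.percentile(P[k][:,2],[10,50,90]))
E
```

```text
time_s: 20.55
eef_pos: [555.9, 174.3, 134.7]
ee_rot: [0.001, -0.064, 0.998, -0.0]
force: [-8.3, -1.5, 20.7]
grip_width: -0.001
grip_force: 10.5
time_s: 21.18
eef_pos: [556.6, 174.4, 235.5]
ee_rot: [0.003, -0.064, 0.998, 0.0]
force: [0.1, 0.0, -1.0]
grip_width: 0.001
grip_force: 0.0
[556.6 174.4 235.5] [ 0.11199821  0.02839452 -0.96663042]
31 [553.74049058 166.11658108 138.98146271] [135.19323717 139.32039085 141.83010654]
```

View pics/w8.png

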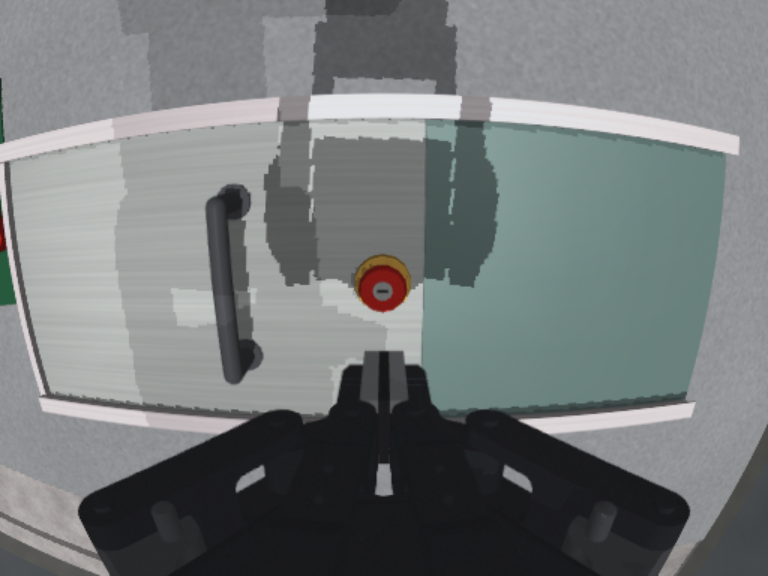

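The cover is fully shut. The button at (383,290) has sprung back, and its top is about 8 mm lower than before (mean 139 mm against 147 mm earlier), so the bolt stayed down. The arm is clear.

```bash
python3 -c "
from rig import finish_job
print(finish_job())"
```

```text
the job is handed in; nothing more can be done
None
```

The plug gauge lies in the cabinet's V blocks, the cover is fully shut, the bolt appears locked down and the button has sprung back; I handed the job in at about 21 s, and nothing was seen to touch the four bystanders, though I did not recheck them at the end.

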